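# Refit the sample mixer's drive hub and hold it for tightening

### The job

The drive hub has to go back on the sample mixer: slide the mixer's clear finger guard fully open, feel for the flat on the bare drive shaft by pinching the shaft with a finger on that flat, and turn the shaft with it until the flat faces squarely to the mixer's front, the side with the control panel. Then take the flanged hub from the desk, flange down, fit it over the shaft with its set screw squarely over the flat, and hold it level with its top flush with the shaft's end, so that it is clear of the bearing below while I tighten the screw: finish while still holding it there. Leave the hex key, the label roll and the timer where they are.

Things in the scene. Friction and masses are not known exactly. Their poses are not given: they have to be found in the camera images.
- mixer: Fixed white bench instrument, 160 (x) x 250 (y) x 57 mm high, black control panel on its front. Origin: centre of its underside; x points to its back (front = -x), z up. On the deck, 60 mm to -y of the origin, a bearing (48 mm wide foot, 30 mm top, 65 mm above the desk) from which the drive shaft rises. Two rails along y, 84 mm apart, up to 65 mm above the desk at their ends, carry the guard.
- guard (a joint): Clear box-shaped finger guard on the rails, 84 (x) x 66 (y) x 60 mm high, open on its -y side. 0 = closed, standing over the shaft; 0.120 m = fully open, at the stop, moved towards the mixer's +y. It slides with about 2 N of friction and stays where it is left. While closed it keeps fingers from the shaft.
- guard_grip (a point): Centre of the upright grip fin on top of the guard: a plate 50 (mixer x) x 12 (mixer y) x 22 mm high, to be pinched from above across its 12 mm; this point lies 8 mm under the fin's top, 131 mm above the desk, and moves with the guard.
- shaft (a joint): Turning angle (rad) of the vertical steel drive shaft. 0 = its flat faces the mixer's front (-x of the mixer); it grows counter-clockwise seen from above. It turns stiffly (about 0.03 N m of drag) and stays where it is left.
- shaft_flat: Flat of the steel drive shaft (16 mm diameter, 42 mm proud of the bearing, 1.5 mm end chamfer). Origin: on the shaft's axis at its upper end, 107 mm above the desk; axes turn with the shaft, -x points straight out of the flat. The flat is 12.5 mm wide, full height, 5 mm from the axis: the shaft is 13 mm thick across it, up to 16 mm elsewhere, so fingers on the flat close 3 mm further.
- hub: Loose aluminium hub, 0.07 to 0.12 kg, 30 mm tall: flange 44 mm wide, 6 mm thick at the bottom, round barrel 30 mm wide above, 18 mm through bore. Its set screw, 19 mm above the underside on the -x side, has an 8 mm head out to 20 mm from the axis and a 5 mm tip inside, 6 mm from the axis, so the hub goes down the shaft only with the screw over the flat. Origin: centre of underside, z up.
- hub_top (a point): Centre of the hub's top face, on its axis, 30 mm above its underside.
- hub_screw (a point): Centre of the outer end of the set screw's head, 20 mm from the hub's axis on its -x side, 19 mm above its underside.
- hex_key: Bystander: small dark L-shaped hex key, about 78 x 24 x 4 mm, lying on the desk. Origin near the middle of its long arm.
- label_roll: Bystander: white roll of labels, 52 mm in diameter, 25 mm high, on the desk. Origin: centre of its underside.
- timer: Bystander: white timer with buttons, 58 x 64 x 22 mm, on the desk. Origin: centre of its underside.
Not all that is in view belongs to the job. Leave any pink or yellow look-alike of the hub alone.

How it is judged:
On the way, in this order (a step that is already met when the one before it is completed fails the run):
1. the guard is slid fully open (value of joint guard above 0.112 m), for 0.1 s.
2. with a finger pressed on its flat, the shaft is turned until the flat faces the mixer's front (within 0.17 rad), before the hub is put on (contact force between the fingers and shaft_flat above 1 N and value of joint shaft between -0.17 and 0.17 rad and horizontal distance between hub and shaft_flat above 0.06 m), for 0.2 s.
3. the hub is picked up in the fingers (contact force between the fingers and hub above 1 N and height (world z) of hub above 0.02 m), for 0.1 s.
At the end, for the whole second after the job is handed in: The fingers still hold the hub at rest on the shaft: top flush with the shaft's end within 4 mm (flange clear of the bearing), level within 0.1 rad, set screw over the flat within 0.2 rad, the flat facing the mixer's front within 0.17 rad; the guard open by at least 0.112 m (contact force between the fingers and hub above 1 N and z of hub_top in the frame of shaft_flat between -0.004 and 0.004 m and horizontal distance between hub_top and shaft_flat below 0.004 m and angle between hub's own z axis and vertical below 0.1 rad and x of hub_screw in the frame of shaft_flat below -0.015 m and angle between the x axis of hub and the x axis of shaft_flat, either way round below 0.2 rad and value of joint shaft between -0.17 and 0.17 rad and value of joint guard above 0.112 m and linear speed of hub below 0.02 m/s); the arm keeps its last pose, push and grip.
It fails at once if a bystander (hex key, label roll, timer) was moved more than 25 mm (distance of any of hex_key, label_roll, timer from where it was at the start of the episode above 0.025 m).
It also fails if it takes over 72 s, if anything falls off the work surface, if the arm or the gripper's body presses on something with over 40 N, if the wrist force passes 120 N, or if a joint passes its speed limit or range.

### The arm

A 6-joint arm with a two-finger parallel gripper is mounted at the origin on a cart in front of the work surface, level with it; the furniture and walls round the work are solid. World frame = base frame: x ahead of the robot, y to its left, z up, the work surface at z = 0. Lengths are in m, angles in rad, forces in N, time in s.
With the tool pointing down it reaches from about 0.35 to 0.975 m from the base axis. Payload 4.9 kg.
Tool frame: the origin (TCP) lies between the finger pads; the fingertips stand 25 mm ahead of it and the grasp point (between the pads) lies 6 mm ahead of it; z points along the fingers, y is the line along which they close (so a half turn about z gives the same grasp; the last joint's range is limited). The gripper opens to 85 mm and grips with 20 to 120 N. Pads are 22 mm wide; open, the fingers measure 114 mm over their backs; the gripper's body (76 mm by 85 mm) begins 54 mm behind the grasp point. The pads swing forward as they close: fully open they stand 13 mm farther back than shut.
Start: joints at [1.2, 0.053, 1.613, -0, 1.476, -0.119], TCP at [0.156, 0.605, 0.256] pointing down, gripper open.
Joint ranges: [-3.01, 3.01], [-1.01, 2.22], [0.06, 2.58], [-1.02, 4.17], [0.09, 2.62], [-3.14, 3.14]. Speed limits (rad/s): [2.57, 2.57, 3.14, 3.14, 3.14, 3.14].

### API

Orientations are given as a unit quaternion [w, x, y, z].
In Python, from plant import manip gives the robot as it stands.
- The arm moves only by the shell command python3 -m inch 'ROWS'. ROWS is JSON, a list of rows, each a list of 3 entries, a list of its own where there are three numbers: the shift along the tool's x, y, z in m, then the turn, a rotation vector about the tool's x, y, z in rad, then the opening, from 0 (shut) to 1 (fully open). A call has 1 to 8 rows; each row shifts and turns the commanded pose from where the row before left it, along the tool's axes as they then stand; what a row does not reach is not made up. A row lasts 1/10 s, in which the tool goes at most 50 mm and 8.59 degrees, less where a joint would pass 70% of its speed; a pose out of reach is approached as far as the arm can. A call with a gripper value outside its range is refused whole. The fingers move at their own pace and stop on an object; the grip force is fixed at half the most. Time passes only in rows, so rows that do not move let the fingers close. It gives the time, the measured TCP pose, the force, the opening and the grip force at its end, in the units of the state.
- manip.state(): the state, without advancing time (a new reading comes with each control period).
- manip.grab_frame(name): name is "scene" or "top"; returns (picture, depth): 480x640x3 uint8, red, green, blue; 480x640 float32, m along the optical axis (not along the pixel's ray), 0 where there is no reading.
- manip.camera_params(name): a dict with "camera_matrix" (3x3 intrinsics, pixels), "k1" (the pictures are not rectified: a ray, as slopes to the right and down, at radius r is drawn at 1 + k1 r^2 times it, then the intrinsics apply), "rvec" (rotation vector, rad) and "tvec" (3), from world to camera coordinates, as OpenCV has them. Camera axes: x right, y down, z forward; pixel columns grow to the right and rows downward; lengths in m; the calibration is good to about 2 mm. A picture is of the moment at which its call begins. camera_params takes no time and is no camera call.
- manip.job_done(): hands the job in; it is judged then, once.
Trained networks look in the newest picture that a camera, given by its name, has taken for a name from the list of things; names that differ only in an ending like _2 or _b are one class to them, and where a whole thing is asked for, a point or a joint stands for the part that bears it (a point fixed in the world has none). Each returns a list of dicts, best first, with "score" (0 to 1); they miss things now and then, are a little off and sometimes report something else, mostly with a low value. They report only what shows in the picture. A call takes as long as a camera call. They do not tell look-alikes from the thing itself.
- manip.look_for(camera, label): "point" ([x, y, z] in m, in world coordinates, good to about 4 mm: the middle of the surface that is visible of it).
The state is a dict: "time": time; "joint_pos": joint angles; "joint_vel": joint speeds; "joint_efforts": joint torques, N m; "tool_pos": TCP position; "tool_rot": TCP orientation; "contact_force": force on the tool from outside, world axes, zero at the start; "ft_torque": the same for the moment, N m; "gripper_width": opening from 0.0 (shut) to 1.0 (fully open); "grasp_force": force on a finger pad.
Only numpy, scipy, OpenCV 4.12 (cv2) and the standard library are available. Lean on these libraries where they do the work, as an engineer would, in place of code of your own. Each camera call takes 0.05 s, during which the arm holds its last target. There are 200 camera calls.

## Working session

There is one attempt and no reset: what is moved stays moved. The work goes in short steps, Python scripts to look and compute and a shell command to move; the robot and the scene stay as the last step left them, time stands still between calls to the robot, and variables do not carry over. Pictures are saved under pics/ and viewed, at most 10 in all, crops included, and the job is handed in when it is done.

```bash
mkdir -p pics; ls; cat > h.py <<'E'
import numpy as np, cv2
from plant import manip
from scipy.spatial.transform import Rotation as R
def cam(n):
    p=manip.camera_params(n); K=np.array(p["camera_matrix"],float); Rm=cv2.Rodrigues(np.array(p["rvec"],float))[0]; t=np.array(p["tvec"],float).ravel()
    return K,float(p["k1"]),Rm,t
def cloud(n,depth):
    K,k1,Rm,t=cam(n); h,w=depth.shape
    uv=np.stack(np.meshgrid(np.arange(w),np.arange(h)),-1).reshape(-1,1,2).astype(np.float64)
    xy=cv2.undistortPoints(uv,K,np.array([k1,0,0,0,0.])).reshape(-1,2)
    z=depth.reshape(-1); P=np.c_[xy*z[:,None],z]
    W=(P-t)@Rm; W[z==0]=np.nan
    return W.reshape(h,w,3)
def pix(n,X):
    K,k1,Rm,t=cam(n); return cv2.projectPoints(np.array(X,float).reshape(-1,1,3),cv2.Rodrigues(Rm)[0],t,K,np.array([k1,0,0,0,0.]))[0].reshape(-1,2)
def save(n,im): cv2.imwrite("pics/"+n,im[...,::-1])
E
python3 - <<'E'
from h import *
for n in("scene","top"):
    im,d=manip.grab_frame(n); save(n+"0.png",im); np.savez(n+"0.npz",im=im,d=d)
    K,k1,Rm,t=cam(n); print(n,K[0,0],k1,-Rm.T@t,Rm[2])
    for l in("mixer","guard_grip","shaft_flat","hub","hub_screw","hex_key","label_roll","timer"):
        print(l,[(np.round(r["point"],3).tolist(),round(r["score"],2),pix(n,r["point"])[0].round().tolist()) for r in manip.look_for(n,l)])
s=manip.state();print(s)
E
```

```text
pics
scene 581.2969617405307 0.016089461430776268 [0.93883557 0.49645153 1.04136192] [-0.37366076 -0.47463587 -0.79693063]
mixer [([0.553, -0.27, 0.056], 0.76, [237.0, 208.0]), ([0.54, -0.279, 0.117], 0.71, [236.0, 184.0])]
guard_grip [([0.541, -0.277, 0.118], 0.86, [236.0, 185.0]), ([0.449, 0.061, 0.022], 0.52, [370.0, 290.0])]
shaft_flat []
hub [([0.444, 0.149, 0.014], 0.84, [401.0, 319.0]), ([0.434, -0.02, 0.019], 0.79, [350.0, 262.0]), ([0.449, 0.063, 0.018], 0.54, [370.0, 291.0])]
hub_screw [([0.443, 0.152, 0.013], 0.73, [402.0, 320.0]), ([0.45, 0.062, 0.019], 0.68, [370.0, 291.0]), ([0.438, -0.02, 0.014], 0.68, [348.0, 264.0])]
hex_key []
label_roll [([0.572, 0.159, 0.025], 0.97, [357.0, 357.0])]
timer [([0.561, 0.236, 0.019], 0.8, [388.0, 385.0])]
top 448.5099980383484 0.002208928309682757 [ 0.39127914 -0.05338841  1.06160592] [ 0.10145328  0.01348641 -0.99474889]
mixer [([0.51, -0.249, 0.058], 0.61, [414.0, 232.0])]
guard_grip [([0.516, -0.289, 0.119], 0.76, [439.0, 225.0])]
shaft_flat []
hub [([0.444, 0.057, 0.006], 0.65, [282.0, 266.0]), ([0.426, -0.025, 0.001], 0.55, [317.
[... 325 characters left out ...]
002441e+00,  5.26904120e-02,  1.61289730e+00,  2.95288169e-05,
        1.47599018e+00, -1.18993371e-01]), 'joint_vel': array([-5.18243938e-04, -2.06961895e-04,  7.16913832e-05,  5.16065639e-04,
       -1.56233100e-03, -7.29009210e-04]), 'joint_efforts': array([-8.43938742e-04, -3.93674147e+01, -3.70466602e+01, -1.53628894e-04,
        2.95945738e-04, -1.69894371e-06]), 'tool_pos': array([0.15568733, 0.60528387, 0.25631114]), 'tool_rot': array([-1.24695703e-05,  1.25558406e-01,  9.92086229e-01,  1.07265251e-05]), 'contact_force': array([-0.20875959,  0.46844477, -0.43908913]), 'ft_torque': array([ 0.03642208, -0.04456713, -0.00606703]), 'grasp_force': 0.0, 'gripper_width': 0.9995433610064809}
```

View pics/scene0.png

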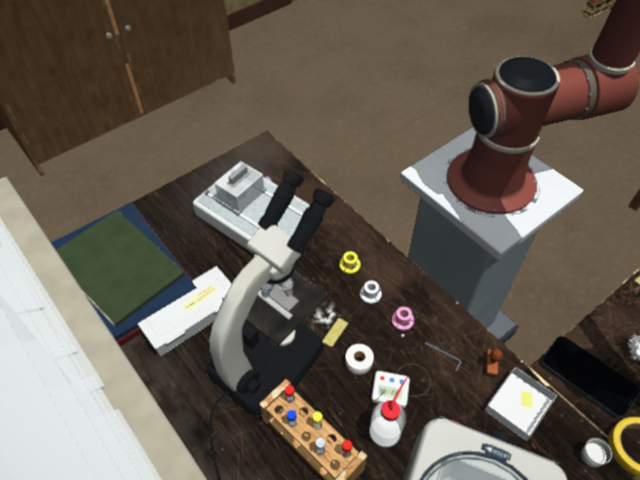

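View pics/top0.png

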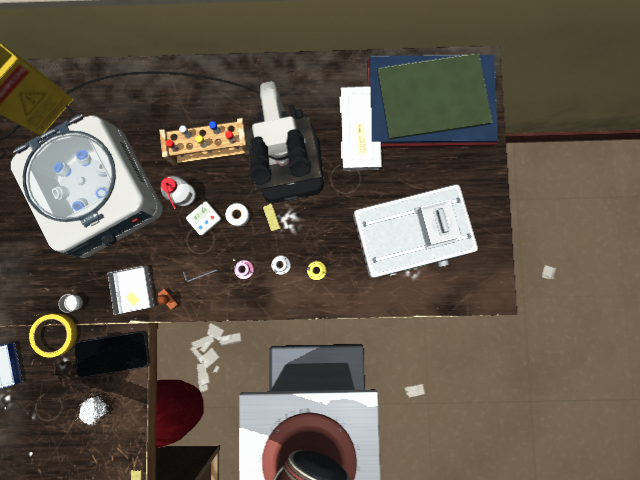

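Scene view: silver flanged hub at (370,291), with look-alikes yellow (350,262) and pink (403,318). In the top view they are silver (280,265), yellow (317,270) and pink (244,269). The mixer is at top (415,232) with the guard closed at its right end, and the microscope stands between. I choose silver; next I check it in a crop and measure the mixer pose.

```bash
python3 - <<'E'
from h import *
crops=[]
for n,(u,v) in (("scene",(370,288)),("top",(281,264))):
    D=np.load(n+"0.npz"); W=cloud(n,D["d"]); im=D["im"]
    x,y,z=W[...,0],W[...,1],W[...,2]
    reg=(x>0.3)&(x<0.75)&(y<-0.05)&(y>-0.5)
    m=reg&(z>0.045)&(z<0.070)
    print(n,"deck",m.sum(), cv2.minAreaRect((W[m][:,:2]*1000).astype(np.float32)))
    body=reg&(z>0.045)&(z<0.145); 
    g=reg&(z>0.110)&(z<0.129); print("guardtop",g.sum(),cv2.minAreaRect((W[g][:,:2]*1000).astype(np.float32)),np.median(z[g]))
    f=reg&(z>0.1305)&(z<0.15); print("fin",f.sum(),cv2.minAreaRect((W[f][:,:2]*1000).astype(np.float32)),W[f].mean(0),np.median(z[f]))
    hm=(np.hypot(x-.447,y-.060)<.04)&(z>0.003); 
    print("hub fl",hm.sum(), W[hm].mean(0)); 
    for lo,hi in((.003,.012),(.024,.036)):
        q=hm&(z>lo)&(z<hi); 
        if q.sum()>3:print(lo,q.sum(),cv2.minEnclosingCircle((W[q][:,:2]*1000).astype(np.float32)),W[q].mean(0))
    print("desk z",np.median(z[(np.hypot(x-.447,y-.060)<.05)&(z<.003)]))
    crops.append(cv2.resize(im[v-22:v+22,u-28:u+28],(392,308),interpolation=cv2.INTER_CUBIC))
crops2=[]
D=np.load("top0.npz")["im"][175:285,350:485]; a=cv2.resize(D,(392,320),interpolation=cv2.INTER_CUBIC)
D=np.load("scene0.npz")["im"][155:260,185:315]; b=cv2.resize(D,(392,320),interpolation=cv2.INTER_CUBIC)
save("crop1.png",np.vstack([np.hstack(crops)[:275],np.hstack([b,a])]))
E
```

```text
scene deck 2971 ((583.7781982421875, -264.960693359375), (213.486083984375, 356.4585266113281), 75.91961669921875)
guardtop 782 ((525.541015625, -291.13983154296875), (87.89949035644531, 69.87236785888672), 13.056174278259277) 0.11544746949819087
fin 126 ((525.0730590820312, -290.5934143066406), (49.885093688964844, 14.192909240722656), 12.470295906066895) [ 0.5265912  -0.28934174  0.13661804] 0.1369260865610404
hub fl 370 [0.45035632 0.06396827 0.01597243]
0.003 173 ((448.5247497558594, 58.99241256713867), 37.96254348754883) [0.45337945 0.06537215 0.00604066]
0.024 118 ((446.865966796875, 61.11844253540039), 16.50067710876465) [0.44752944 0.06175083 0.02871055]
desk z -0.0007650018092270791
top deck 6659 ((580.6227416992188, -253.85433959960938), (276.2463073730469, 349.3480529785156), 86.84085845947266)
guardtop 1095 ((524.3402709960938, -292.1236267089844), (84.19972229003906, 66.95750427246094), 12.977232933044434) 0.11744899865933796
fin 158 ((524.336181640625, -291.98992919921875), (49.931861877441406, 13.0426025390625), 10.988692283630371) [ 0.523562   -0.29115584  0.13924198] 0.13975650834542974
hub fl 382 [0.44652846 0.05927323 0.01248516]
0.003 266 ((446.8637390136719, 60.1385383605957), 39.69097900390625) [0.44742739 0.05889335 0.00559663]
0.024 91 ((443.3221740722656, 61.2041015625), 17.40509796142578) [0.4453058  0.06035327 0.03079295]
desk z 0.000931875277035513
```

View pics/crop1.png

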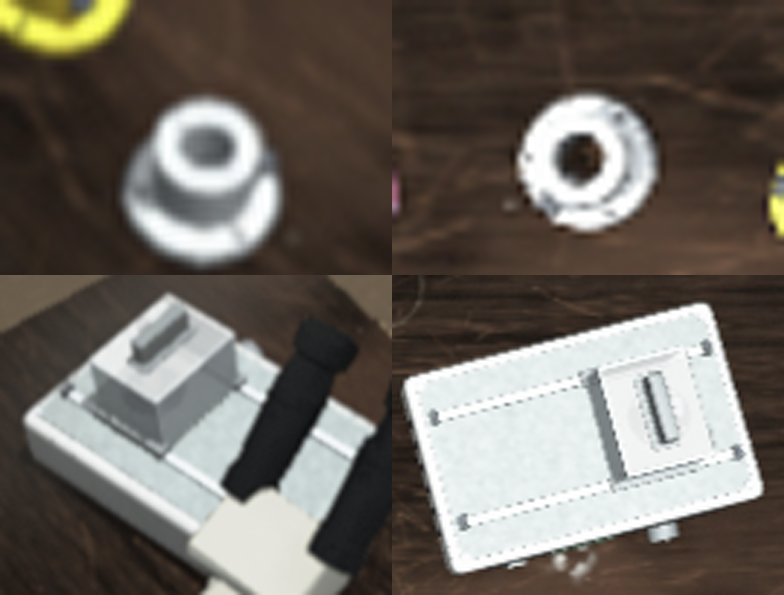

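The crop confirms a silver flanged hub, with the screw not yet resolved. The guard is at mixer yaw about 13°, with the fin centre near (0.524,-0.291). Next I check how high the obstacles stand along the path.

```bash
python3 - <<'E'
from h import *
H={}
for n in("scene","top"):
    W=cloud(n,np.load(n+"0.npz")["d"]).reshape(-1,3); W=W[(W[:,2]>0.03)&(W[:,0]>.25)&(W[:,0]<.85)&(W[:,1]>-.42)&(W[:,1]<.7)&(W[:,2]<.6)]
    for p in W: k=(int(p[0]//.05),int(p[1]//.05)); H.setdefault(k,[]).append(p[2])
for i in range(5,17): print(f"{i*.05:.2f}",' '.join(f"{int(1000*np.percentile(H[(i,j)],98)):4d}" if (i,j) in H and len(H[(i,j)])>3 else '   .' for j in range(-9,14)))
E
python3 -m inch '[[[0,0,0],[0,0,0],1]]'
```

```text
0.25    .    .    .    .    .    .    .    .    .    .    .    .    .    .    .    .    .    .    .    .    .    .    .
0.30    .    .    .    .    .    .    .    .    .    .    .    .    .    .    .    .    .   33    .   35    .    .    .
0.35    .    .    .    .    .    .    .    .    .    .    .    .    .    .    .   58   32    .    .   36   34    .    .
0.40    .    .   56   60   61   61   59    .   34   33   34   34   34    .    .    .   32   32   31    .    .    .    .
0.45    .   65  119  119   63   63   60    .    .    .   35   33   33    .    .    .    .   90  119  122    .    .    .
0.50    .   63  120  141   62   63   65    .    .    .    .    .    .    .    .    .  118  134  135  133  123    .    .
0.55    .   61  118  119   64   61   60    .  402  401  401    .   32    .  138  117  122  140  146  146  140    .    .
0.60    .   57   61   56    .    .    .    .  381  372  369  180    .    .  132  113  131  145  148  148  144  122    .
0.65    .    .    .    .    .   41   41   40  338  334  329  183    .    .   77   80  129  145  148  148  144  129    .
0.70   43   43   55   57   57   50   41   42  185  311  307  182  112  111  112   81   84  137  144  142  136  132    .
0.75   57   58   57   58   57   55   41   41   54  282  275   88  112  110  111   81    .  122  131  135    .  162    .
0.80   58   57   58   58   57   56   41   41   34  199  194    .    .    .    .    .    .    .    .    .  205  192    .
time: 1.0
tool_pos: [0.1557, 0.6053, 0.2563]
tool_rot: [0.0, 0.126, 0.992, -0.0]
contact_force: [0.4, -0.1, 0.3]
gripper_width: 0.995
grasp_force: 0.0
```

```bash
python3 -m inch '[[[0,0,0],[0,0,0.148],1],[[0,0,0],[0,0,0.148],1],[[0,0,0],[0,0,0.148],1],[[0,0,0],[0,0,0.148],1],[[0,0,0],[0,0,0.148],1],[[0,0,0],[0,0,0.148],1],[[0,0,0],[0,0,0.148],1],[[0,0,0],[0,0,0.148],1]]' | tail -6 && python3 -m inch '[[[0,0,0],[0,0,0.148],1],[[0,0,0],[0,0,0.148],1],[[0,0,0],[0,0,0.148],1],[[0,0,0],[0,0,0.148],1],[[0,0,0],[0,0,0.148],1],[[0,0,0],[0,0,0.148],1],[[0,0,0],[0,0,0.148],1],[[0,0,0],[0,0,0.148],1]]' | tail -6 && python3 -m inch '[[[0,0,0],[0,0,0.148],1],[[0,0,0],[0,0,0.147],1],[[0,0,0],[0,0,0],1]]'; python3 -c "
from plant import manip;print(manip.state()['joint_pos'])"
```

```text
time: 1.8
tool_pos: [0.1557, 0.6053, 0.2563]
tool_rot: [0.0, 0.66, 0.751, -0.0]
contact_force: [1.5, 0.1, 0.2]
gripper_width: 1.003
grasp_force: 0.0
time: 2.6
tool_pos: [0.1557, 0.6053, 0.2563]
tool_rot: [-0.0, 0.967, 0.255, 0.0]
contact_force: [0.5, -0.7, 0.4]
gripper_width: 1.0
grasp_force: 0.0
time: 2.9
tool_pos: [0.1557, 0.6053, 0.2563]
tool_rot: [0.0, 0.994, 0.113, -0.0]
contact_force: [0.3, -0.1, 0.1]
gripper_width: 0.998
grasp_force: 0.0
[1.20000327e+00 5.27026531e-02 1.61287069e+00 4.51889571e-07
 1.47602835e+00 2.54371835e+00]
```

```bash
python3 -m inch '[[[0.0123,0.0453,0],[0,0,0],1],[[0.0123,0.0453,0],[0,0,0],1],[[0.0123,0.0453,0],[0,0,0],1],[[0.0123,0.0453,0],[0,0,0],1],[[0.0123,0.0453,0],[0,0,0],1],[[0.0123,0.0453,0],[0,0,0],1],[[0.0123,0.0453,0],[0,0,0],1],[[0.0123,0.0453,0],[0,0,0],1]]' | sed -n 2,4p && python3 -m inch '[[[0.0123,0.0453,0],[0,0,0],1],[[0.0123,0.0453,0],[0,0,0],1],[[0.0123,0.0453,0],[0,0,0],1],[[-0.0061,0.0413,0],[0,0,0],1],[[-0.0061,0.0413,0],[0,0,0],1],[[-0.0061,0.0413,0],[0,0,0],1],[[-0.0061,0.0413,0],[0,0,0],1],[[-0.0061,0.0413,0],[0,0,0],1]]' | sed -n 2,4p && python3 -m inch '[[[-0.0061,0.0413,0],[0,0,0],1],[[0.0117,0.0419,0],[0,0,0],1],[[0.0117,0.0419,0],[0,0,0],1],[[0.0117,0.0419,0],[0,0,0],1],[[0.0117,0.0419,0],[0,0,0],1],[[0.0117,0.0419,0],[0,0,0],0.6],[[0,0,0],[0,0,0],0.6],[[0,0,0],[0,0,0],0.6]]'; python3 -c "
from plant import manip;print(manip.state()['joint_pos'])"
```

```text
tool_pos: [0.3336, 0.2726, 0.2566]
tool_rot: [-0.0, 0.993, 0.115, 0.001]
contact_force: [1.1, 0.1, 0.6]
tool_pos: [0.4162, -0.0597, 0.2567]
tool_rot: [0.0, 0.993, 0.115, 0.001]
contact_force: [0.6, 0.3, -0.8]
time: 5.3
tool_pos: [0.5237, -0.2912, 0.2556]
tool_rot: [-0.001, 0.994, 0.114, -0.001]
contact_force: [0.4, 0.8, 0.7]
gripper_width: 0.602
grasp_force: 0.0
[-6.31592939e-01 -6.39457469e-03  1.67421574e+00  1.71803123e-04
  1.47547258e+00  7.11128482e-01]
```

```bash
python3 -m inch '[[[0,0,0.04],[0,0,0],0.6],[[0,0,0.04],[0,0,0],0.6],[[0,0,0.03],[0,0,0],0.4],[[0,0,0],[0,0,0],0],[[0,0,0],[0,0,0],0],[[0,0,0],[0,0,0],0],[[0,0,0],[0,0,0],0],[[0,0,0],[0,0,0],0]]'
```

```text
time: 6.1
tool_pos: [0.5233, -0.2899, 0.1463]
tool_rot: [-0.0, 0.994, 0.113, -0.0]
contact_force: [-1.1, 1.0, -3.6]
gripper_width: 0.124
grasp_force: 63.5
```

```bash
python3 -m inch '[[[0,-0.015,0],[0,0,0],0],[[0,-0.025,0],[0,0,0],0],[[0,-0.025,0],[0,0,0],0],[[0,-0.025,0],[0,0,0],0],[[0,-0.02,0],[0,0,0],0],[[0,-0.01,0],[0,0,0],0],[[0,-0.001,0],[0,0,0],0],[[0,0,0],[0,0,0],0]]'
```

```text
time: 6.9
tool_pos: [0.5005, -0.1918, 0.1467]
tool_rot: [0.025, 0.993, 0.112, 0.006]
contact_force: [24.7, -78.7, -45.5]
gripper_width: 0.12
grasp_force: 64.7
```

```bash
python3 -m inch '[[[0,0.018,0],[0,0,0],0],[[0,0,0],[0,0,0],0]]'; python3 - <<'E'
from h import *
ims=[]
for n in("scene","top"):
    im,d=manip.grab_frame(n); np.savez(n+"1.npz",im=im,d=d); ims.append(im)
a=cv2.resize(ims[0][110:260,170:340],(400,353),interpolation=cv2.INTER_CUBIC);b=cv2.resize(ims[1][170:310,340:499],(400,353),interpolation=cv2.INTER_CUBIC)
save("g1.png",np.hstack([a,b]))
E
```

```text
time: 7.1
tool_pos: [0.5011, -0.1939, 0.1465]
tool_rot: [0.003, 0.994, 0.112, 0.001]
contact_force: [4.0, -12.9, -9.9]
gripper_width: 0.122
grasp_force: 64.2
```

View pics/g1.png

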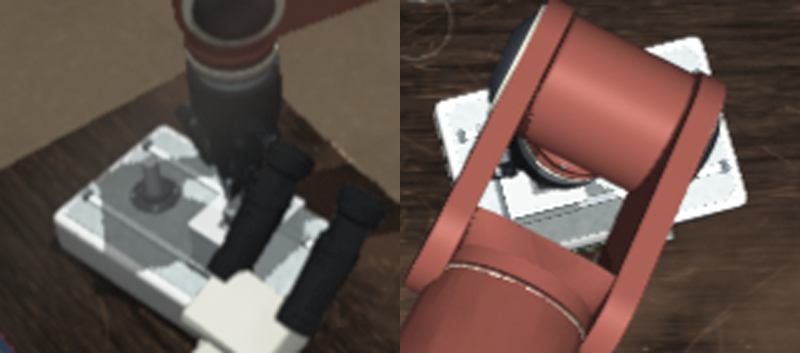

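```bash
python3 - <<'E'
from h import *
for k in "01":
  D=np.load("scene%s.npz"%k); W=cloud("scene",D["d"]); x,y,z=W[...,0],W[...,1],W[...,2]
  M=np.array([[np.cos(.2269),np.sin(.2269)],[-np.sin(.2269),np.cos(.2269)]])
  q=((W[...,:2]-[.525,-.2915])@M.T)   # mixer axes, from initial guard centre
  reg=(abs(q[...,0])<.1)&(abs(q[...,1]+.0)<.2)
  s=reg&(z>.078)&(z<.112)&(np.hypot(q[...,0],q[...,1])<.035)
  if k=="1":
    t=s&(z>.1); print("shaft top",t.sum(),q[t].mean(0),z[t].max(),"all",q[s].mean(0),s.sum())
  g=reg&(z>.112)&(z<.122); print("roof",g.sum(),q[g].min(0),q[g].max(0))
  dk=reg&(z>.05)&(z<.062); print("deck y",np.percentile(q[dk],[0.5,99.5],axis=0))
E
```

```text
roof 673 [-0.04332178 -0.03472047] [0.04456755 0.03518714]
deck y [[-0.07670423 -0.07782038]
 [ 0.07931245  0.15420794]]
shaft top 36 [ 0.00143797 -0.01564145] 0.10954198997477906 all [ 0.00252164 -0.01435733] 88
roof 230 [-0.04208062  0.06841359] [0.0428747  0.13733596]
deck y [[-0.07513014 -0.0793498 ]
 [ 0.0793206   0.15384465]]
```

The guard sits about 0.119 m past the shaft, so it is at its stop (it started slightly open). Release, rise, and go to the shaft near (0.529,-0.309).

```bash
python3 -m inch '[[[0,0,0],[0,0,0],0.6],[[0,0,0],[0,0,0],0.6],[[0,0,0],[0,0,0],0.6],[[0,0,-0.04],[0,0,0],0.6],[[0,0,-0.04],[0,0,0],0.5],[[0,0.04,0],[0,0,0],0.45],[[0,0.04,0],[0,0,0],0.45],[[0,0.03,0],[0,0,0],0.45]]' && python3 -m inch '[[[0,0,0],[0,0,0],0.45],[[0,0,0],[0,0,0],0.45]]'; python3 - <<'E'
from h import *
s=manip.state();print(s["tool_pos"],R.from_quat(np.r_[s["tool_rot"][1:],s["tool_rot"][0]]).as_matrix()[:,0])
im,d=manip.grab_frame("scene"); np.savez("scene2.npz",im=im,d=d)
u,v=pix("scene",[.529,-.309,.09])[0].astype(int); print(u,v)
g=cv2.cvtColor(im,cv2.COLOR_RGB2GRAY)
print(g[v-14:v+16:2,u-10:u+12])
E
```

```text
time: 8.0
tool_pos: [0.5263, -0.2987, 0.2281]
tool_rot: [0.001, 0.994, 0.113, 0.001]
contact_force: [0.5, 1.1, 0.3]
gripper_width: 0.449
grasp_force: 0.0
time: 8.2
tool_pos: [0.5255, -0.2971, 0.2267]
tool_rot: [-0.0, 0.994, 0.113, 0.0]
contact_force: [-0.1, 0.6, 0.3]
gripper_width: 0.451
grasp_force: 0.0
[ 0.52553429 -0.29713337  0.22668638] [9.74462556e-01 2.24549364e-01 5.56780613e-04]
233 182
[[ 62  62  61  62  63  61  58  62  75  86 101 113 120 117 113 113 112 111
  111 113 116 120]
 [ 53  53  52  53  55  65  76  85  83  76  71  83 106 114 113 114 114 114
  113 114 115 115]
 [ 51  51  56  71  91 110 119  95  70  70  96 117 129 125 116 115 114 114
  113 114 114 114]
 [ 61  78 103 115 114 117 116 109  97  95 109 125 132 141 140 138 133 121
  117 115 115 115]
 [165 142 123 114 113 112 112 114 120 124 124 128 124 115 119 128 140 141
  139 129 124 120]
 [202 146 113 113 114 114 114 120 130 134 130 133 130 116 106 107 111 117
  128 135 141 144]
 [189 138 114 113 116 116 111 104 109 119 123 117 103  89  93 111 117 116
  114 114 115 123]
 [188 139 113 113 113 114 111  99  91  92  94  92  89  83  87 107 115 114
  114 115 116 115]
 [150 128 114 113 113 114 113 106  91  90  94  92  91  85  82  92 101 107
  112 116 118 118]
 [114 114 115 116 115 111 104  89  84  89  93  93  91  89  89  78  73  74
   78  86  97 106]
 [114 116 116 113  96  79  73  71  77  86  91  93  93  96 104  91  76  71
   69  67  68  78]
 [117 116 107  89  74  72  76  75  74  83  90  94 101 112 114 107  94  81
   76  71  79  95]
 [118 115 106 103  86  73  71  71  71  75  82  92 106 114 116 115 112 105
   99 112 116 120]
 [118 114  95  81  75  71  71  68  67  75  89 103 109 109 107 102  98 102
  113 119 118 117]
 [119 114 108  88  75  72  72  80  92  96 100 102 108 114 116 122 123 123
  121 116 116 138]]
```

```bash
python3 -m inch '[[[0.0007,0.0124,0.03],[0,0,0],0.45],[[0,0,0.04],[0,0,0],0.45],[[0,0,0.035],[0,0,0],0.45],[[0,0,0.02],[0,0,0],0.45],[[0,0,0],[0,0,0],0.45]]' && python3 -m inch '[[[0,0,0],[0,0,0],0],[[0,0,0],[0,0,0],0],[[0,0,0],[0,0,0],0],[[0,0,0],[0,0,0],0],[[0,0,0],[0,0,0],0],[[0,0,0],[0,0,0],0]]'
```

```text
time: 8.75
tool_pos: [0.5266, -0.3061, 0.0972]
tool_rot: [-0.003, 0.993, 0.114, -0.003]
contact_force: [-0.8, 1.0, -0.3]
gripper_width: 0.451
grasp_force: 0.0
time: 9.35
tool_pos: [0.53, -0.3096, 0.1037]
tool_rot: [0.001, 0.994, 0.113, 0.001]
contact_force: [-1.0, 3.2, 6.7]
gripper_width: 0.138
grasp_force: 59.2
```

```bash
cat >> h.py <<'E'
def rd():
    s=manip.state(); Rm=R.from_quat(np.r_[s["tool_rot"][1:],s["tool_rot"][0]]).as_matrix()
    g=s["tool_pos"]+Rm@[0,0,.006]; a=.2269; M=np.array([[np.cos(a),np.sin(a)],[-np.sin(a),np.cos(a)]])
    print("t",round(s["time"],2),"grasp mixer-axes xy mm",(M@(g[:2]-[.529,-.309])*1000).round(2),"z",g[2].round(4),"psi",np.degrees(np.arctan2(Rm[1,0],Rm[0,0])).round(1),"tilt",Rm[:2,2].round(4),"F",(M@s["contact_force"][:2]).round(1),s["contact_force"][2].round(1),"w",s["gripper_width"].round(4),"q6",s["joint_pos"][5].round(2),"tq",s["ft_torque"].round(2))
E
for i in 1 2; do python3 -c "from h import *;rd()"; [ $i = 1 ] && python3 -m inch '[[[0,0,0],[0,0,0],0],[[0,0,0],[0,0,0],0]]'>/dev/null; done
```

```text
Traceback (most recent call last):
  File "h.py", line 20, in rd
    print("t",round(s["time"],2),"grasp mixer-axes xy mm",(M@(g[:2]-[.529,-.309])*1000).round(2),"z",g[2].round(4),"psi",np.degrees(np.arctan2(Rm[1,0],Rm[0,0])).round(1),"tilt",Rm[:2,2].round(4),"F",(M@s["contact_force"][:2]).round(1),s["contact_force"][2].round(1),"w",s["gripper_width"].round(4),"q6",s["joint_pos"][5].round(2),"tq",s["ft_torque"].round(2))
                                                                                                                                                                                                                                                                              ^^^^^^^^^^^^^^^^^^^^^^^^
AttributeError: 'float' object has no attribute 'round'
Traceback (most recent call last):
  File "h.py", line 20, in rd
    print("t",round(s["time"],2),"grasp mixer-axes xy mm",(M@(g[:2]-[.529,-.309])*1000).round(2),"z",g[2].round(4),"psi",np.degrees(np.arctan2(Rm[1,0],Rm[0,0])).round(1),"tilt",Rm[:2,2].round(4),"F",(M@s["contact_force"][:2]).round(1),s["contact_force"][2].round(1),"w",s["gripper_width"].round(4),"q6",s["joint_pos"][5].round(2),"tq",s["ft_torque"].round(2))
                                                                                                                                                                                                                                                                              ^^^^^^^^^^^^^^^^^^^^^^^^
AttributeError: 'float' object has no attribute 'round'
```

```bash
sed -i 's/s\["gripper_width"\].round(4)/round(s["gripper_width"],4)/' h.py
for i in 1 2; do python3 -c "from h import *;rd()"; [ $i = 1 ] && python3 -m inch '[[[0,0,0],[0,0,0],0]]'>/dev/null; done
```

```text
t 9.55 grasp mixer-axes xy mm [ 0.86 -0.81] z 0.0977 psi 13.0 tilt [ 0.0029 -0.001 ] F [0.1 2.1] 6.6 w 0.1392 q6 0.69 tq [ 0.48  0.06 -0.04]
t 9.65 grasp mixer-axes xy mm [ 0.84 -0.8 ] z 0.0977 psi 13.0 tilt [ 0.0028 -0.001 ] F [-0.5  2.3] 6.0 w 0.1394 q6 0.69 tq [ 0.5   0.05 -0.  ]
```

```bash
python3 -m inch '[[[0,0,0],[0,0,-0.11],0],[[0,0,0],[0,0,-0.145],0],[[0,0,0],[0,0,-0.145],0],[[0,0,0],[0,0,-0.145],0],[[0,0,0],[0,0,-0.145],0],[[0,0,0],[0,0,-0.145],0],[[0,0,0],[0,0,-0.145],0],[[0,0,0],[0,0,-0.145],0]]' >/dev/null; python3 -c "from h import *;rd()"; python3 -m inch '[[[0,0,0],[0,0,-0.145],0],[[0,0,0],[0,0,-0.145],0],[[0,0,0],[0,0,-0.145],0],[[0,0,0],[0,0,-0.011],0],[[0,0,0],[0,0,0],0],[[0,0,0],[0,0,0],0]]' >/dev/null; python3 -c "from h import *;rd()"
```

```text
t 10.45 grasp mixer-axes xy mm [-1.44  0.5 ] z 0.0976 psi 77.8 tilt [-0.0044  0.0016] F [-10.3   8.2] 14.0 w 0.1403 q6 -0.44 tq [ 0.92  1.7  -0.04]
t 11.05 grasp mixer-axes xy mm [-1.96 -1.63] z 0.0977 psi 102.9 tilt [-0.0032 -0.0025] F [-10.7   0.9] 10.7 w 0.136 q6 -0.88 tq [-0.1   1.45 -0.45]
```

```bash
python3 -m inch '[[[0,0,0],[0,0,0],0.4],[[0,0,0],[0,0,0],0.4],[[0,0,0],[0,0,0.14],0.4],[[0,0,0],[0,0,0.145],0.4],[[0,0,0],[0,0,0.145],0.4],[[0,0,0],[0,0,0.145],0.4],[[0,0,0],[0,0,0.145],0.4],[[0,0,0],[0,0,0.145],0.4]]' >/dev/null; python3 -m inch '[[[0,0,0],[0,0,0.145],0.4],[[0,0,0],[0,0,0.145],0.4],[[0,0,0],[0,0,0.145],0.4],[[0,0,0],[0,0,0.145],0.4],[[0,0,0],[0,0,0.126],0.4],[[0,0,0],[0,0,0],0.4]]' >/dev/null; python3 -c "from h import *;rd()"; python3 -m inch '[[[0,0,0],[0,0,0],0],[[0,0,0],[0,0,0],0],[[0,0,0],[0,0,0],0],[[0,0,0],[0,0,0],0],[[0,0,0],[0,0,0],0],[[0,0,0],[0,0,0],0]]' >/dev/null; python3 -c "from h import *;rd()"
```

```text
t 12.45 grasp mixer-axes xy mm [-0.07 -0.07] z 0.0951 psi 13.0 tilt [0.0001 0.0001] F [ 0.1 -0.3] -0.4 w 0.3972 q6 0.69 tq [ 0.01 -0.01  0.05]
t 13.05 grasp mixer-axes xy mm [-0.12 -1.78] z 0.0955 psi 13.1 tilt [ 0.0018 -0.0034] F [ 0.7 -5.9] -1.4 w 0.1642 q6 0.69 tq [-0.69 -0.19  0.07]
```

```bash
python3 -m inch '[[[0,0,0],[0,0,0],0.35],[[0,0.0017,0],[0,0,0],0.35],[[0,0,0],[0,0,-0.135],0.35],[[0,0,0],[0,0,-0.13],0.35],[[0,0,0],[0,0,-0.13],0.35],[[0,0,0],[0,0,-0.13],0.35],[[0,0,0],[0,0,-0.13],0.35],[[0,0,0],[0,0,-0.13],0.35]]' >/dev/null; python3 -m inch '[[[0,0,0],[0,0,0],0.35],[[0,0,0],[0,0,0],0],[[0,0,0],[0,0,0],0],[[0,0,0],[0,0,0],0],[[0,0,0],[0,0,0],0],[[0,0,0],[0,0,0],0]]' >/dev/null; python3 -c "from h import *;rd()"; python3 -m inch '[[[0,0,0],[0,0,0],0.35],[[0,0,0],[0,0,0],0.35],[[0,0,0],[0,0,-0.135],0.35],[[0,0,0],[0,0,-0.13],0.35],[[0,0,0],[0,0,-0.13],0.35],[[0,0,0],[0,0,-0.13],0.35],[[0,0,0],[0,0,-0.13],0.35],[[0,0,0],[0,0,-0.13],0.35]]' >/dev/null;  python3 -m inch '[[[0,0,0],[0,0,0],0.35],[[0,0,0],[0,0,0],0],[[0,0,0],[0,0,0],0],[[0,0,0],[0,0,0],0],[[0,0,0],[0,0,0],0],[[0,0,0],[0,0,0],0]]' >/dev/null; python3 -c "from h import *;rd()"
```

```text
t 14.45 grasp mixer-axes xy mm [-1.36 -0.55] z 0.0954 psi 57.9 tilt [-0.0042  0.0028] F [-5.5  5.4] 6.0 w 0.1447 q6 -0.09 tq [0.57 0.91 0.02]
t 15.85 grasp mixer-axes xy mm [-1.9  -2.08] z 0.0955 psi 102.8 tilt [-0.0041 -0.0004] F [-6.4  1.7] 4.5 w 0.1547 q6 -0.88 tq [-0.    0.98 -0.04]
```

```bash
python3 -m inch '[[[0,0,0],[0,0,0],0.35],[[0,-0.001,0],[0,0,0],0.35],[[0,0,0],[0,0,0.13],0.35],[[0,0,0],[0,0,0.13],0.35],[[0,0,0],[0,0,0.12],0.35],[[0,0,0],[0,0,0],0.35],[[0,0,0],[0,0,0],0],[[0,0,0],[0,0,0],0]]' >/dev/null; python3 -m inch '[[[0,0,0],[0,0,0],0],[[0,0,0],[0,0,0],0],[[0,0,0],[0,0,0],0]]' >/dev/null; python3 -c "from h import *;rd()"; python3 -m inch '[[[0,0,0],[0,0,0.145],0],[[0,0,0],[0,0,0.145],0],[[0,0,0],[0,0,0.145],0],[[0,0,0],[0,0,0.145],0],[[0,0,0],[0,0,0.145],0],[[0,0,0],[0,0,0.145],0],[[0,0,0],[0,0,0.145],0],[[0,0,0],[0,0,0.145],0]]' >/dev/null; python3 -c "from h import *;rd()"
```

```text
t 16.95 grasp mixer-axes xy mm [-2.36 -1.4 ] z 0.0955 psi 81.3 tilt [-0.0034  0.0011] F [-6.5  2. ] 3.8 w 0.1409 q6 -0.5 tq [ 0.25  0.86 -0.16]
t 17.75 grasp mixer-axes xy mm [-1.24 -0.81] z 0.0955 psi 14.5 tilt [-0.0011  0.0024] F [-1.3  4.8] 3.0 w 0.1371 q6 0.66 tq [ 0.55  0.29 -0.  ]
```

```bash
python3 -m inch '[[[0,0,0],[0,0,0.1455],0],[[0,0,0],[0,0,0.1455],0],[[0,0,0],[0,0,0.1455],0],[[0,0,0],[0,0,0.1455],0],[[0,0,0],[0,0,0.1455],0],[[0,0,0],[0,0,0.1455],0],[[0,0,0],[0,0,0.1455],0],[[0,0,0],[0,0,0.1455],0]]' >/dev/null; python3 -m inch '[[[0,0,0],[0,0,0.1455],0],[[0,0,0],[0,0,0.1455],0],[[0,0,0],[0,0,0.1455],0],[[0,0,0],[0,0,0],0],[[0,0,0],[0,0,0],0],[[0,0,0],[0,0,0],0]]' >/dev/null; python3 -c "from h import *;rd()"
```

```text
t 19.15 grasp mixer-axes xy mm [-0.25 -2.19] z 0.0955 psi -76.7 tilt [ 0.0028 -0.0005] F [ 6.  -2.7] -2.2 w 0.1376 q6 2.26 tq [-0.08 -0.77 -0.02]
```

The turn ended with width at the flat reading, and the offset sign confirms the flat faces front. Release, rise, and look for the hub's screw.

```bash
python3 -m inch '[[[0,0,0],[0,0,0],0.4],[[0,0,0],[0,0,0],0.4],[[0,0,0],[0,0,0],0.4],[[0,0,-0.03],[0,0,0],0.4],[[0,0,-0.04],[0,0,0],0.4],[[0,0,-0.04],[0,0,0],0.6],[[0,0,-0.03],[0,0,0],0.8],[[0,0,0],[0,0,0],0.8]]'; python3 - <<'E'
from h import *
rd(); crops=[]
for n,(u,v) in (("scene",(370,288)),("top",(281,264))):
    im,d=manip.grab_frame(n); np.savez(n+"3.npz",im=im,d=d)
    for l in("hub_screw","hub_top","hub"): print(n,l,[(np.round(r["point"],4).tolist(),round(r["score"],2)) for r in manip.look_for(n,l) if abs(r["point"][1]-.06)<.03])
    W=cloud(n,d); x,y,z=W[...,0],W[...,1],W[...,2]
    tp=(np.hypot(x-.446,y-.061)<.02)&(z>.0265)&(z<.036); c=np.array(cv2.minEnclosingCircle((W[tp][:,:2]*1000).astype(np.float32))[0]); print("top centre",c,W[tp].mean(0))
    r=np.hypot(x*1000-c[0],y*1000-c[1]); a=np.degrees(np.arctan2(y*1000-c[1],x*1000-c[0]))
    q=(r>16)&(r<22)&(z>.011)&(z<.027)
    print([(int(a[i,j]),round(r[i,j]),int(z[i,j]*1000),(j,i)) for i,j in np.argwhere(q)])
    crops.append(cv2.resize(im[v-20:v+20,u-20:u+20],(400,400),interpolation=cv2.INTER_CUBIC))
save("hub3.png",np.hstack(crops))
E
```

```text
time: 19.95
tool_pos: [0.5303, -0.3128, 0.2483]
tool_rot: [0.0, 0.783, -0.622, 0.005]
contact_force: [0.1, -0.4, 1.0]
gripper_width: 0.801
grasp_force: 0.0
t 19.95 grasp mixer-axes xy mm [ 0.4  -4.07] z 0.2423 psi -76.9 tilt [ 0.0084 -0.0067] F [ 0.  -0.4] 1.0 w 0.8009 q6 2.26 tq [-0.03 -0.03  0.01]
scene hub_screw [([0.4496, 0.062, 0.0209], 0.54)]
scene hub_top [([0.4523, 0.0661, 0.0132], 0.64)]
scene hub [([0.4511, 0.0611, 0.0182], 0.86)]
top centre [447.03125     60.19464111] [0.44741992 0.06159211 0.0298028 ]
[(-134, 17, 26, (np.int64(371), np.int64(281))), (-141, 17, 25, (np.int64(372), np.int64(281))), (175, 17, 25, (np.int64(377), np.int64(284))), (138, 17, 26, (np.int64(379), np.int64(288))), (144, 20, 22, (np.int64(380), np.int64(288))), (139, 18, 21, (np.int64(379), np.int64(289))), (138, 20, 22, (np.int64(380), np.int64(289))), (138, 18, 18, (np.int64(379), np.int64(290))), (129, 20, 23, (np.int64(380), np.int64(290))), (128, 18, 19, (np.int64(379), np.int64(291))), (134, 20, 16, (np.int64(380), np.int64(291))), (102, 16, 21, (np.int64(377), np.int64(293))), (15, 17, 19, (
[... 333 characters left out ...]
3), np.int64(298)))]
top hub_screw [([0.4437, 0.0564, 0.0051], 0.83)]
top hub_top [([0.4389, 0.0587, 0.005], 0.83)]
top hub [([0.4436, 0.0538, 0.0132], 0.7)]
top centre [445.69906616  60.33786011] [0.44582443 0.06035556 0.03147567]
[(25, 21, 11, (np.int64(276), np.int64(257))), (-15, 19, 11, (np.int64(282), np.int64(257))), (97, 19, 11, (np.int64(272), np.int64(266))), (111, 20, 12, (np.int64(272), np.int64(268))), (133, 18, 21, (np.int64(274), np.int64(270))), (139, 19, 22, (np.int64(274), np.int64(271))), (145, 18, 24, (np.int64(275), np.int64(271))), (151, 17, 22, (np.int64(276), np.int64(271))), (149, 20, 26, (np.int64(275), np.int64(272))), (155, 19, 24, (np.int64(276), np.int64(272)))]
```

View pics/hub3.png

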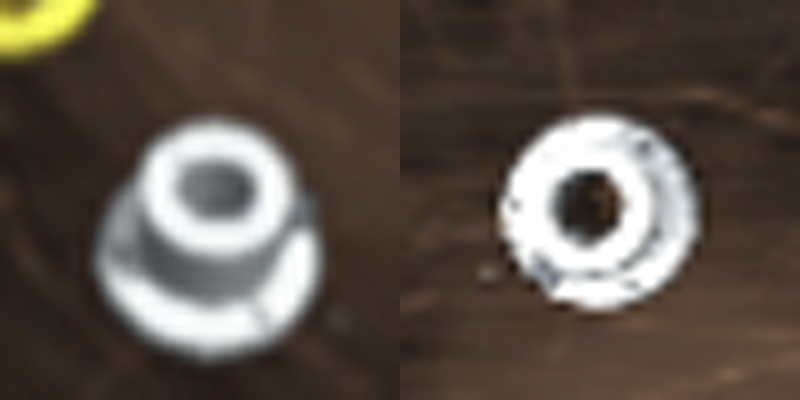

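The screw head shows at 16–26 mm height on azimuth ≈140° in both clouds, matching the dark spot at (545,270) in the crop's top view. Next I check the scene camera's local bias on the shaft, whose axis I felt at (0.5282,-0.3113).

```bash
python3 - <<'E'
from h import *
for k in "13":
    D=np.load(f"scene{k}.npz"); W=cloud("scene",D["d"]); x,y,z=W[...,0],W[...,1],W[...,2]
    r=np.hypot(x-.5282,y+.3113)
    for lo,hi in((.066,.075),(.1035,.112),(.1055,.112)):
        m=(r<(.02 if lo>.1 else .03))&(z>lo)&(z<hi); print(k,lo,m.sum(),(W[m].mean(0)*1000).round(1), np.array(cv2.minEnclosingCircle((W[m][:,:2]*1000).astype(np.float32))[0]).round(1))
rd()
E
```

```text
1 0.066 28 [ 531.7 -303.2   68.5] [ 529.7 -305.5]
1 0.1035 29 [ 529.3 -307.   106. ] [ 528.6 -307. ]
1 0.1055 15 [ 529.7 -305.6  107.3] [ 529.2 -306.3]
3 0.066 25 [ 532.1 -304.6   69.7] [ 534.9 -307.4]
3 0.1035 26 [ 530.9 -307.1  106.4] [ 529.9 -306.8]
3 0.1055 15 [ 530.1 -306.9  107.5] [ 529.3 -306.4]
t 20.35 grasp mixer-axes xy mm [-1.76 -1.37] z 0.2335 psi -77.0 tilt [-0.0024  0.0018] F [-0.4 -0.4] -0.5 w 0.7999 q6 2.26 tq [-0.07  0.03 -0.01]
```

```bash
python3 -m inch '[[[-0.0416,0.0105,0],[0,0,0],0.65],[[-0.0416,0.0105,0],[0,0,0],0.65],[[-0.0416,0.0105,0],[0,0,0],0.65],[[-0.0416,0.0105,0],[0,0,0],0.65],[[-0.0416,0.0105,0],[0,0,0],0.65],[[-0.0427,-0.0138,0],[0,0,0],0.65],[[-0.0427,-0.0138,0],[0,0,0],0.65],[[-0.0427,-0.0138,0],[0,0,0],0.65]]' | sed -n 1,4p;  python3 -m inch '[[[-0.0427,-0.0138,0],[0,0,0],0.65],[[0,0,0.02],[0,0,-0.13],0.65],[[0,0,0.03],[0,0,-0.13],0.65],[[0,0,0.03],[0,0,-0.13],0.65],[[0,0,0.03],[0,0,-0.13],0.65],[[0,0,0.03],[0,0,-0.126],0.65],[[0,0,0],[0,0,0],0.65],[[0,0,0],[0,0,0],0.65]]'; python3 - <<'E'
from h import *
rd()
im,d=manip.grab_frame("top"); np.savez("top4.npz",im=im,d=d); W=cloud("top",d); x,y,z=W[...,0],W[...,1],W[...,2]
r=np.hypot(x-.5282,y+.3113)
for lo,hi in((.066,.075),(.1035,.112)):
    m=(r<(.02 if lo>.1 else .03))&(z>lo)&(z<hi); print(lo,m.sum(),(W[m].mean(0)*1000).round(1), np.array(cv2.minEnclosingCircle((W[m][:,:2]*1000).astype(np.float32))[0]).round(1))
u,v=pix("top",[.5282,-.3113,.107])[0].astype(int);print(u,v)
g=cv2.cvtColor(im,cv2.COLOR_RGB2GRAY); print(g[v-8:v+9,u-9:u+10])
E
```

```text
time: 21.15
tool_pos: [0.4412, 0.0155, 0.2409]
tool_rot: [-0.0, 0.782, -0.623, 0.0]
contact_force: [0.7, 0.2, -0.6]
time: 21.95
tool_pos: [0.4451, 0.0586, 0.101]
tool_rot: [0.0, 0.939, -0.343, -0.001]
contact_force: [1.3, -0.2, 0.2]
gripper_width: 0.655
grasp_force: 0.0
t 21.95 grasp mixer-axes xy mm [  0.94 377.01] z 0.095 psi -40.1 tilt [-0.0018  0.    ] F [ 1.2 -0.5] 0.2 w 0.6549 q6 2.24 tq [ 0.    0.01 -0.01]
0.066 45 [ 525.9 -305.2   68. ] [ 530.9 -308.9]
0.1035 39 [ 528.8 -309.3  108.1] [ 528.  -309.1]
447 219
[[234 236 236 234 230 232 235 237 238 236 235 237 236 237 239 240 237 233
  234]
 [232 234 234 231 229 229 232 233 235 236 238 239 238 240 241 240 237 235
  237]
 [185 178 164 155 167 143 188 191 224 237 241 241 238 238 239 238 235 234
  237]
 [127 125 123 121 122 122 121 125 177 200 229 238 237 238 239 237 234 234
  235]
 [124 124 122 122 119 120 122 153 244 235 181 222 238 240 239 237 235 233
  233]
 [126 122 126 126 107 113 135 131 165 193 164 181 224 237 237 236 234 232
  232]
 [139 115 130 139 137 134 142 179 236 245 243 215 141 219 237 237 236 234
  234]
 [128 138 137 135 132 118 180 244 253 253 253 253 221 216 235 237 237 236
  234]
 [136 138 138 117  92 119 224 252 253 248 251 253 247 175 218 240 240 237
  234]
 [140 139 120  98  94 123 226 252 253 225 235 252 251 187 215 239 240 236
  233]
 [139 124 101  97 101 103 215 250 253 253 252 252 245 172 169 226 237 234
  231]
 [140 119 103 102 105 105 157 216 232 211 191 157 136 125 152 221 237 236
  233]
 [139 122 107 106 104 104  97  88  87  91  91  84 110 120 162 224 237 236
  233]
 [139 129 114 108 100  92  90  91 107 130 138 123 119 123 143 222 237 235
  232]
 [138 140 130 119 111 120 124 134 139 139 140 130 125 124 195 234 240 238
  236]
 [139 143 142 141 140 140 140 139 140 138 127 128 144 134 183 232 239 238
  237]
 [120 139 143 142 141 141 141 142 139 127 124 163 231 189 220 238 237 238
  238]]
```

The top picture's pixels show the shaft's D with its straight chord towards the front (image bottom), so the flat is right. Descend to the hub and grip.

```bash
python3 -m inch '[[[0.001,0,0.03],[0,0,0],0.65],[[0,0,0.03],[0,0,0],0.65],[[0,0,0.009],[0,0,0],0.65],[[0,0,0],[0,0,0],0.65],[[0,0,0],[0,0,0],0.65]]' ; python3 -m inch '[[[0,0,0],[0,0,0],0.2],[[0,0,0],[0,0,0],0.2],[[0,0,0],[0,0,0],0],[[0,0,0],[0,0,0],0],[[0,0,0],[0,0,0],0]]'
```

```text
time: 22.5
tool_pos: [0.4479, 0.0579, 0.0342]
tool_rot: [-0.0, 0.94, -0.342, 0.001]
contact_force: [0.3, 0.7, 0.5]
gripper_width: 0.651
grasp_force: 0.0
time: 23.0
tool_pos: [0.4479, 0.0579, 0.0343]
tool_rot: [-0.0, 0.94, -0.342, 0.002]
contact_force: [-0.6, -0.0, 6.3]
gripper_width: 0.323
grasp_force: 59.8
```

```bash
python3 -m inch '[[[0,0,-0.02],[0,0,0],0],[[0,0,-0.04],[0,0,0],0],[[0,0,-0.045],[0,0,0],0],[[0,0,-0.045],[0,0,0],0],[[0.0252,0.037,-0.04],[0,0,0],0],[[0.0252,0.037,-0.01],[0,0,0],0],[[0.0252,0.037,0],[0,0,0],0],[[0.0252,0.037,0],[0,0,0],0]]' ;  python3 -m inch '[[[0.0398,0.0164,0],[0,0,0],0],[[0.0398,0.0164,0],[0,0,0],0],[[0.0398,0.0164,0],[0,0,0],0],[[0.0398,0.0164,0],[0,0,0],0],[[0.0398,0.0164,0],[0,0,0],0],[[0,0,0],[0,0,-0.125],0],[[0,0,0],[0,0,-0.134],0],[[0,0,0],[0,0,-0.134],0]]' >/dev/null; python3 -m inch '[[[0,0,0],[0,0,-0.134],0],[[0,0,0.02],[0,0,-0.134],0],[[0,0,0.02],[0,0,-0.134],0],[[0,0,0.02],[0,0,-0.13],0],[[0,0,0],[0,0,0],0],[[0,0,0],[0,0,0],0],[[0,0,0],[0,0,0],0]]'; python3 - <<'E'
from h import *
rd()
im,d=manip.grab_frame("scene"); np.savez("scene5.npz",im=im,d=d)
p=manip.state()["tool_pos"]; u,v=pix("scene",p-[0,0,.02])[0].astype(int);print(u,v)
W=cloud("scene",d);x,y,z=W[...,0],W[...,1],W[...,2]
m=(np.hypot(x-p[0],y-p[1])<.04)&(z<p[2]+.0)&(z>p[2]-.055)
for i,j in np.argwhere(m)[::6]: pass
print(m.sum(),W[m].min(0),W[m].max(0))
save("held.png",cv2.resize(im[v-35:v+35,u-40:u+40],(640,560),interpolation=cv2.INTER_CUBIC))
E
```

```text
time: 23.8
tool_pos: [0.4291, -0.1144, 0.2269]
tool_rot: [0.0, 0.94, -0.342, 0.001]
contact_force: [1.1, -0.7, -1.6]
gripper_width: 0.321
grasp_force: 59.5
time: 25.3
tool_pos: [0.5297, -0.304, 0.1673]
tool_rot: [0.001, 0.994, 0.112, 0.001]
contact_force: [-0.5, -1.0, -1.7]
gripper_width: 0.326
grasp_force: 59.6
t 25.3 grasp mixer-axes xy mm [1.81 4.69] z 0.1613 psi 12.9 tilt [ 0.0019 -0.0015] F [-0.7 -0.8] -1.7 w 0.3258 q6 0.7 tq [0.01 0.02 0.03]
231 165
312 [ 0.51345212 -0.32939358  0.12973224] [ 0.55092075 -0.27058268  0.16718123]
```

View pics/held.png

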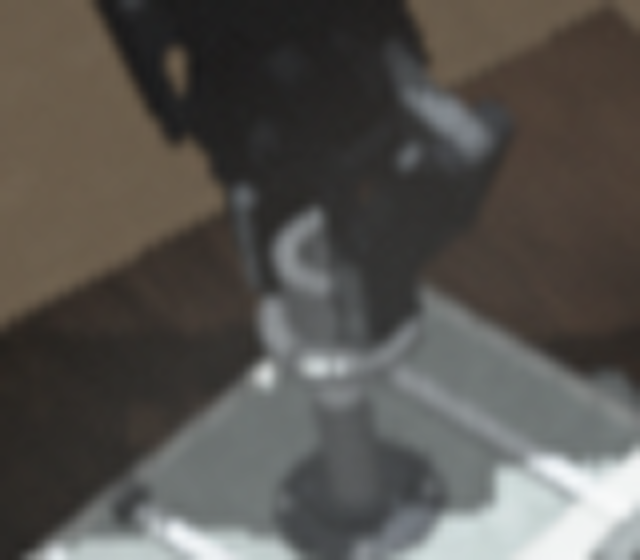

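```bash
python3 -m inch '[[[-0.0016,0.0068,0],[0,0,0],0],[[0,0,0],[0,0,0],0],[[0,0,0],[0,0,0],0],[[0,0,0],[0,0,0],0]]' >/dev/null; python3 - <<'E'
from h import *
from scipy.optimize import least_squares
rd()
im,d=manip.grab_frame("scene"); np.savez("scene6.npz",im=im,d=d)
p=manip.state()["tool_pos"]; u=p[2]-.0343; print("underside",u)
W=cloud("scene",d);x,y,z=W[...,0],W[...,1],W[...,2]
def fit(m,r):
    P=W[m][:,:2]
    f=least_squares(lambda c:np.hypot(*(P-c).T)-r,P.mean(0)-[.005,.01],loss="soft_l1",f_scale=.001)
    return (f.x*1000).round(1),len(P),(np.abs(f.fun).mean()*1000).round(2)
hr=np.hypot(x-p[0],y-p[1])
for lo,hi in((-.003,.004),(-.001,.005),(-.003,.006)): print("flange",fit((hr<.035)&(z>u+lo)&(z<u+hi)&(z>.112),.022))
sr=np.hypot(x-.5282,y+.3113)
for lo,hi in((.072,.1),(.08,.1)): print("shaft",fit((sr<.02)&(z>lo)&(z<hi),.008))
m=(hr<.035)&(z>u-.004)&(z<u+.008)&(z>.112)
print(np.c_[np.argwhere(m)[:,::-1],(W[m]*1000).round(0)].astype(int)[:60].tolist())
# projected outlines
a=np.linspace(0,6.28,60)
c=pix("scene",np.c_[p[0]+.022*np.cos(a),p[1]+.022*np.sin(a),0*a+u]); print("flange proj for TCP-centred: umin,umax,vmax",c[:,0].min(),c[:,0].max(),c[:,1].max())
c=pix("scene",np.c_[.5282+.008*np.cos(a),-.3113+.008*np.sin(a),0*a+.09]); print("shaft proj",c[:,0].min(),c[:,0].max())
g=cv2.cvtColor(im,cv2.COLOR_RGB2GRAY)
q=int(round(pix("scene",[p[0],p[1],u+.003])[0][1])); print(q); print(g[q-3:q+8,212:252])
E
```

```text
t 25.75 grasp mixer-axes xy mm [-0.34 -1.57] z 0.1598 psi 13.0 tilt [ 0.0001 -0.    ] F [ 0.4 -0.3] -0.6 w 0.3199 q6 0.69 tq [ 0.01 -0.04 -0.01]
underside 0.13136853958474995
flange (array([ 526.2, -309.7]), 41, np.float64(1.71))
flange (array([ 525.8, -309.5]), 54, np.float64(1.76))
flange (array([ 525.5, -309.6]), 71, np.float64(1.92))
shaft (array([ 536.2, -298.4]), 63, np.float64(2.22))
shaft (array([ 528.6, -309.5]), 45, np.float64(1.02))
[[222, 167, 543, -323, 138], [223, 167, 541, -323, 136], [224, 167, 539, -321, 137], [222, 168, 544, -321, 137], [223, 168, 543, -320, 137], [224, 168, 542, -317, 139], [242, 168, 509, -297, 133], [222, 169, 545, -320, 135], [223, 169, 544, -317, 137], [224, 169, 543, -314, 139], [225, 169, 542, -313, 139], [241, 169, 514, -293, 136], [242, 169, 508, -299, 128], [222, 170, 548, -316, 137], [223, 170, 546, -316, 136], [225, 170, 542, -313, 136], [241, 170, 515, -292, 135], [242, 170, 512, -293, 132], [222, 171, 547, -319, 132], [223, 171, 548, -311, 138], [224, 171, 546, -310, 138], [225, 171, 545, -308, 139], [226, 171, 540, -313, 132], [230, 1
[... 2319 characters left out ...]
 113 113 115
  118 121 123 122]
 [ 45  47  49  49  51  51  50  51  51  53  70 104 128 127 118 137 131 124
  125 124 119 113 104  97 102 118 129 122 104  97 109 114 114 113 114 114
  115 117 121 122]
 [ 47  47  49  50  50  51  51  51  50  50  56  77 106 111 130 172 158 148
  153 150 142 136 126 116 116 121 118 107 100 103 112 115 115 114 114 115
  115 116 116 117]
 [ 49  49  49  50  50  50  51  51  51  51  50  66  93 107 131 170 160 166
  178 169 146 135 127 117 111 108 114 120 114 113 115 116 115 115 115 114
  115 115 117 117]
 [ 49  48  50  49  49  50  51  51  52  51  60  82 106 114 114 125 132 153
  168 156 130 118 113 105 103 110 127 140 134 127 118 116 116 115 115 114
  115 116 118 117]]
```

```bash
python3 -m inch '[[[0.0005,0.0005,0.01],[0,0,0],0],[[0,0,0.01],[0,0,0],0],[[0,0,0.002],[0,0,0],0],[[0,0,0],[0,0,0],0],[[0,0,0],[0,0,0],0]]' >/dev/null; python3 -c "from h import *;rd()";  python3 -m inch '[[[0,0,0.003],[0,0,0],0],[[0,0,0.003],[0,0,0],0],[[0,0,0],[0,0,0],0]]' >/dev/null; python3 -c "from h import *;rd()"
```

```text
t 26.3 grasp mixer-axes xy mm [ 0.19 -1.93] z 0.1375 psi 13.0 tilt [-0.0002  0.0001] F [-0.1  0.2] -0.9 w 0.3203 q6 0.69 tq [-0.04 -0.01  0.02]
t 26.6 grasp mixer-axes xy mm [-0.02 -1.72] z 0.1311 psi 13.0 tilt [-0.0006  0.0005] F [-0.3 -0.9] -0.5 w 0.3198 q6 0.69 tq [ 0.04 -0.03 -0.05]
```

```bash
python3 -m inch '[[[0,0,0.003],[0,0,0],0],[[0,0,0.004],[0,0,0],0],[[0,0,0.002],[0,0,0],0],[[0,0,0],[0,0,0],0],[[0,0,0],[0,0,0],0]]' >/dev/null; python3 -c "from h import *;rd()";  python3 -m inch '[[[0,0,0.002],[0,0,0],0],[[0,0,0.002],[0,0,0],0],[[0,0,0.002],[0,0,0],0],[[0,0,0],[0,0,0],0]]' >/dev/null; python3 -c "from h import *;rd()"
```

```text
t 27.1 grasp mixer-axes xy mm [ 0.17 -1.92] z 0.1225 psi 13.0 tilt [-0.0001  0.0001] F [ 0.2 -0.4] -1.5 w 0.3197 q6 0.69 tq [ 0.01  0.02 -0.02]
t 27.5 grasp mixer-axes xy mm [-0.01 -1.71] z 0.1161 psi 13.0 tilt [-0.0007  0.0005] F [-0.1 -0.1] -1.6 w 0.3221 q6 0.69 tq [ 0.   -0.04  0.01]
```

```bash
python3 -m inch '[[[0,0,0.003],[0,0,0],0],[[0,0,0.003],[0,0,0],0],[[0,0,0.003],[0,0,0],0],[[0,0,0.0015],[0,0,0],0],[[0,0,0],[0,0,0],0],[[0,0,0],[0,0,0],0],[[0,0,0],[0,0,0],0],[[0,0,0],[0,0,0],0]]' >/dev/null; python3 -c "from h import *;rd()"; python3 - <<'E'
from h import *
im,d=manip.grab_frame("scene"); p=manip.state()["tool_pos"]; u,v=pix("scene",p-[0,0,.02])[0].astype(int);print(u,v)
save("fit.png",cv2.resize(im[v-35:v+35,u-40:u+40],(640,560),interpolation=cv2.INTER_CUBIC))
print(manip.state()["grasp_force"])
E
```

```text
t 28.3 grasp mixer-axes xy mm [ 0.27 -2.07] z 0.1063 psi 13.0 tilt [ 0.0003 -0.0002] F [-0.   0.4] -0.2 w 0.3177 q6 0.69 tq [ 0.   -0.03  0.05]
232 181
59.55352373508504
```

View pics/fit.png

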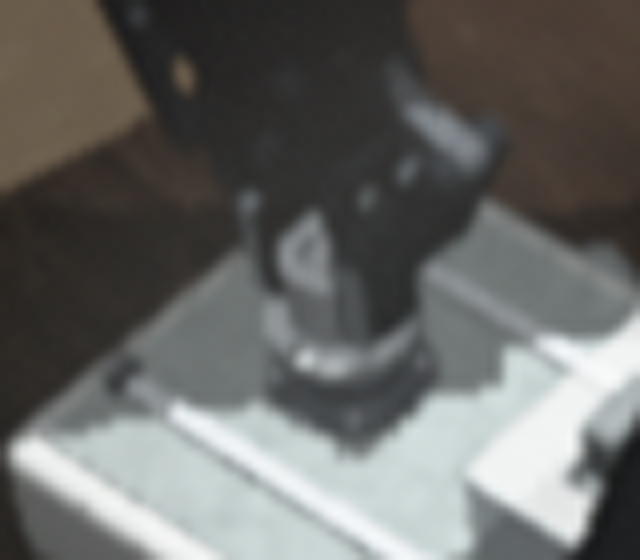

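The hub is on the shaft with its flange clear of the bearing (crop about (340,360)), there are no side forces, and its top is about 1 mm high. Lower it that last bit, settle, and hand in.

```bash
python3 -m inch '[[[0,0,0.001],[0,0,0],0],[[0,0,0],[0,0,0],0],[[0,0,0],[0,0,0],0],[[0,0,0],[0,0,0],0],[[0,0,0],[0,0,0],0],[[0,0,0],[0,0,0],0],[[0,0,0],[0,0,0],0],[[0,0,0],[0,0,0],0]]' >/dev/null; python3 -c "
from h import *
rd(); print(manip.job_done())"
```

```text
t 29.15 grasp mixer-axes xy mm [ 0.19 -1.95] z 0.1051 psi 13.0 tilt [-0.  0.] F [-0.1  0.3] -1.3 w 0.3227 q6 0.69 tq [ 0.04 -0.   -0.03]
the job is handed in; nothing more can be done
None
```

I handed the job in at 29 s with the gripper still holding the hub on the shaft: guard at its stop, flat to the front, screw over the flat and top flush within about 1 mm by my measurements, though the hand-in returned no verdict.

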